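# Set the drone's compass puck, then hold the cover plate ready over its standoffs

## Task

On the drone frame, turn the white compass puck so that its red arrow points straight at the drone's red nose, and let go of it. Then pick up the orange cover plate by its black rib, turn it so that its white tab is on the nose side, and hold it level, hovering about one centimetre above the four brass standoffs with its four holes lined up over their threaded holes, without touching them. Finish while still holding the cover there, and leave the other loose things on the mat where they are.

Things in the scene. Friction and masses are not known exactly. Their poses are not given: they have to be found in the camera images.
- drone: Black quadcopter frame, fixed, on the blue mat (mat top at z 3 mm). Origin under its centre, on the mat; z up; +x to its nose (red block 44 mm wide, x 73 to 99, lens to x 107, top z 46 mm). Deck 150 x 108 mm, top z 35, red stripe from puck to nose. Brass standoffs 12 mm across at x +-60, y +-42, tops at z 75 mm, dark threaded holes in them. Motors at x, y +-102 mm, shafts to z 56 mm.
- puck (a joint): Turn of the white compass puck at the drone's centre (vertical axis, drone x = y = 0), rad: 0 = arrow to the nose, positive counterclockwise from above, range +-2.8, starts 0.7 to 1.5. Friction about 0.03 N m; stays where left. A plain disc 40 mm across, z 42 to 65 mm above the drone's origin, on a thin neck; can be gripped across at any yaw.
- puck_arrow (a point): Tip of the red arrow on top of the puck, 18 mm from the puck's axis, 65 mm above the drone's origin.
- post_fl (a point): Centre of the top of the front left standoff: drone x +60, y +42, z 75 mm.
- post_rr (a point): Centre of the top of the rear right standoff: drone x -60, y -42, z 75 mm.
- cover: Loose orange plate, 144 x 108 x 4 mm, about 0.14 kg, lying flat on the mat, right side up. Origin: centre of its underside; z up; +x to its front, where a white tab 34 mm wide reaches x 90 mm. Mid-top a black grip rib, 56 mm along x, 14 mm along y, rising to 38 mm above the underside; a white stripe runs from it to the front. Four through holes 9 mm across at x +-60, y +-42 mm.
- hole_fl (a point): Lower mouth of the cover's front left hole (underside): cover x +60, y +42, z 0 mm; belongs over post_fl.
- hole_rr (a point): Lower mouth of the cover's rear right hole (underside): cover x -60, y -42, z 0 mm; belongs over post_rr.
- spool: Loose spool of solder, black flanges, 58 mm across, 40 mm high, standing on the mat beyond the work; origin under its centre. To be left alone.
- bottle: Loose small bottle with a red cap, 36 mm across, 75 mm high, standing; origin under its centre. To be left alone.
- motor: Loose spare motor, 33 mm across, 32 mm high with its shaft, standing; origin under its centre. To be left alone.
- bracket: Loose orange U-shaped bracket, 34 x 40 x 30 mm; origin under its centre. To be left alone.
- screwdriver: Loose screwdriver lying at the right edge of the mat; origin under its middle, long axis x. To be left alone.

How it is judged:
On the way, in this order (a step that is already met when the one before it is completed fails the run):
1. the puck's arrow points to the drone's nose, within 0.17 rad (10 degrees), the cover still lying on the mat (value of joint puck between -0.17 and 0.17 rad and height (world z) of cover below 0.02 m), for 0.3 s.
2. the cover is picked up: gripped by the fingers, its underside more than 40 mm above the table (height (world z) of cover above 0.04 m and contact force between the fingers and cover above 1 N), for 0.2 s.
At the end, for the whole second after the job is handed in: Cover held in the fingers, still, level (0.09 rad), underside 3 to 20 mm above the standoff tops, not touching the drone; front left and rear right holes each within 5 mm of their standoffs (so tab to the nose); puck arrow within 0.17 rad of the nose (value of joint puck between -0.17 and 0.17 rad and horizontal distance between hole_fl and post_fl below 0.005 m and horizontal distance between hole_rr and post_rr below 0.005 m and z of hole_fl in the frame of post_fl between 0.003 and 0.02 m and z of hole_rr in the frame of post_rr between 0.003 and 0.02 m and angle between cover's own z axis and vertical below 0.09 rad and linear speed of cover below 0.02 m/s and contact force between cover and drone below 0.2 N and contact force between the fingers and cover above 1 N); the arm keeps its last pose, push and grip.
It fails at once if the solder spool is moved more than 30 mm (distance of spool from where it was at the start of the episode above 0.03 m).
It fails at once if the flux bottle is moved more than 30 mm (distance of bottle from where it was at the start of the episode above 0.03 m).
It fails at once if the spare motor is moved more than 30 mm (distance of motor from where it was at the start of the episode above 0.03 m).
It fails at once if the orange bracket is moved more than 30 mm (distance of bracket from where it was at the start of the episode above 0.03 m).
It fails at once if the screwdriver is moved more than 30 mm (distance of screwdriver from where it was at the start of the episode above 0.03 m).
It also fails if it takes over 58 s, if anything falls off the work surface, if the arm or the gripper's body presses on something with over 40 N, if the wrist force passes 120 N, or if a joint passes its speed limit or range.

## Robot

A 7-joint arm with a two-finger parallel gripper is mounted at the origin on the work surface. World frame = base frame: x ahead of the robot, y to its left, z up, the work surface at z = 0. Lengths are in m, angles in rad, forces in N, time in s.
With the tool pointing down it reaches from about 0.425 to 0.875 m from the base axis. Payload 4.7 kg.
Tool frame: the origin (TCP) lies midway between the tips of the shut fingers; the grasp point (between the pads) lies 19 mm behind it; z points along the fingers, y is the line along which they close (so a half turn about z gives the same grasp; the last joint's range is limited). The gripper opens to 87 mm and grips with 3 to 60 N. Pads are 19 mm wide; open, the fingers measure 117 mm over their backs; the gripper's body (75 mm by 190 mm) begins 51 mm behind the grasp point.
Start: joints at [-1.239, 0.321, -0.07, 1.45, 0.023, 1.371, -0.057], TCP at [0.203, 0.617, 0.223] pointing down, gripper open.
Joint ranges: [-2.86, 2.86], [-0.3, 2.09], [-1.38, 1.24], [0.06, 2.45], [-1.56, 4.7], [0.09, 2.05], [-2.69, 2.69]. Speed limits (rad/s): [2.57, 2.57, 3.14, 3.14, 3.14, 3.14, 3.14].

## Interface

Orientations are given as a rotation vector (axis times angle).
In Python, from bench import ctrl, monitor, get_image, camera_model gives the robot as it stands (ctrl), with the cameras as plain functions and the readings (monitor).
- The arm moves only by the tool hand_motion, called after "Call:" as name([rows], argument=value, ...), one row to a line, values as JSON. Schema: {"type":"object","properties":{"segments":{"type":"array","items":{"type":"array","items":{"type":"number"},"minItems":5,"maxItems":5},"minItems":1,"maxItems":20},"grip_force":{"type":"number"},"only":{"type":"string"},"quiet":{"type":"boolean"},"lines":{"type":"string"}},"required":["segments"],"additionalProperties":false}. segments is a list of rows, 1 to 20 of them, each of 5 numbers: dx, dy, dz in fractions of the full range, 1 being 0.75 m, then a turn about the tool's z in parts of the range, where 1.0 means pi rad, then the opening from 0.0 (shut) to 1.0 (fully open); each row is the pose to reach, as a shift and turn from the pose commanded when the call began, along the tool's axes at that moment; what a row does not reach only later rows make up. A row lasts 1/10 s, in which the tool goes at most 0.05 m and 0.15 rad, less where a joint would pass 70% of its speed; a pose out of reach is approached as far as the arm can. The fingers move at their own pace and stop on an object; grip_force is the grip in N (left out, the last holds). Time passes only in rows, so rows that do not move let the fingers close. The tool returns the time, the measured TCP pose, the force, the opening and the grip force at its end. only (a regular expression) keeps the lines of the reply that match it, lines (a string "A,B") keeps lines A to B, and quiet returns only ok. No shift or turn number may pass 1 either way. Input that does not fit is refused with a message, and nothing moves.
- monitor.get_state(): the state, without advancing time (a new reading comes with each control period).
- get_image(name): name is "scene" or "top"; returns the picture (420x560x3 uint8, red, green, blue); there is no depth.
- camera_model(name): a dict with "vertical_fov" (degrees; the focal length in pixels is half the picture's height over the tangent of half this angle, whatever the lens; pixels are square), "cx", "cy" (the principal point, pixels), "rvec" (rotation vector, rad) and "tvec" (3), from world to camera coordinates, as OpenCV has them. Camera axes: x right, y down, z forward; pixel columns grow to the right and rows downward; lengths in m; the calibration is good to about 2 mm. A picture is of the moment at which its call begins. camera_model takes no time and is no camera call.
- ctrl.close_job(): hands the job in; it is judged then, once.
The state is a dict: "time": time; "joint_positions": joint angles; "qd": joint speeds; "joint_torque": joint torques, N m; "position": TCP position; "tool_rot": TCP orientation; "ft_force": force on the tool from outside, world axes, zero at the start; "torque": the same for the moment, N m; "grip_width": opening from 0.0 (shut) to 1.0 (fully open); "grip_force": force on a finger pad.
Only numpy, scipy, OpenCV 4.12 (cv2) and the standard library are available. Lean on these libraries where they do the work, as an engineer would, in place of code of your own. Each camera call takes 0.05 s, during which the arm holds its last target. There are 200 camera calls.

## Working session

There is one attempt and no reset: what is moved stays moved. The work goes in short steps, Python scripts to look and compute and a tool call to move; the robot and the scene stay as the last step left them, time stands still between calls to the robot, and variables do not carry over. Pictures are saved under pics/ and viewed, at most 10 in all, crops included, and the job is handed in when it is done.

```bash
ls; mkdir -p pics; python3 - <<'E'
from bench import ctrl, monitor, get_image, camera_model
import cv2
for n in("scene","top"):
    cv2.imwrite(f"pics/{n}0.png",get_image(n)[...,::-1]); print(n,camera_model(n))
s=monitor.get_state(); print(s)
E
```

```text
bench.py
pics
scene {'vertical_fov': 45.623636023836745, 'cx': 279.3268464696797, 'cy': 208.03310935964737, 'rvec': array([ 0.98721282,  2.28727486, -1.22046778]), 'tvec': array([ 0.45131787, -0.13292473,  1.46607756])}
top {'vertical_fov': 53.3157349416114, 'cx': 282.0622862043929, 'cy': 210.3519013207365, 'rvec': array([ 2.13645546, -2.18079973,  0.13287073]), 'tvec': array([-0.09700391,  0.56966145,  1.15165615])}
{'time': 0.1, 'joint_positions': array([-1.23888608,  0.32174915, -0.07006687,  1.45153645,  0.02255914,
        1.37079865, -0.0568863 ]), 'qd': array([-0.00063831, -0.00145339,  0.00103637, -0.00351426,  0.00116803,
       -0.00244697, -0.00058031]), 'joint_torque': array([ 1.88231625e-04, -4.92571700e+01, -4.05665673e-01, -3.13396955e+01,
       -6.41149934e-02,  3.95936274e-02,  9.24561846e-05]), 'position': array([0.20300651, 0.61697109, 0.22157886]), 'tool_rot': array([-4.97058136e-01, -3.10180529e+00,  2.65816094e-03]), 'ft_force': array([-0.6094741 , -0.29103815,  0.03125634]), 'torque': array([ 0.03008632, -0.01195305, -0.04280983]), 'grip_force': 0.0, 'grip_width': 0.9966179908523976}
```

View pics/scene0.png

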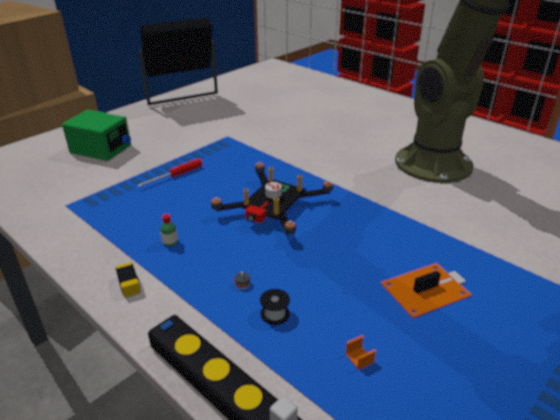

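View pics/top0.png

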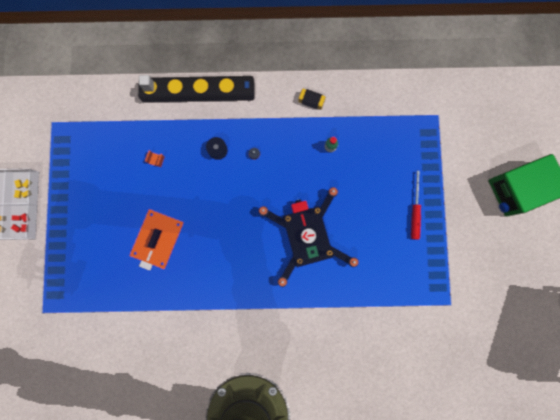

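The scene view shows the drone at about (272,195) and the cover at (427,288) with its rib and tab to the right. In the top view the drone's puck is at (308,236) and its nose at (300,207). The cover's rib is at (155,239), its tab at (146,266), and the bracket, spool, motor and bottle lie along the row at about y=150.

```bash
cat > h.py <<'E'
import numpy as np,cv2
from bench import ctrl, monitor, get_image, camera_model
def cam(n):
    c=camera_model(n); R=cv2.Rodrigues(c["rvec"])[0]; f=210/np.tan(np.radians(c["vertical_fov"])/2)
    K=np.array([[f,0,c["cx"]],[0,f,c["cy"]],[0,0,1]]); return K,R,c["tvec"]
def proj(n,p):
    K,R,t=cam(n); q=(np.atleast_2d(p)@R.T+t)@K.T; return q[:,:2]/q[:,2:]
def ray(n,uv):
    K,R,t=cam(n); d=R.T@np.linalg.inv(K)@np.array([*uv,1]); return -R.T@t,d/np.linalg.norm(d)
def plane(n,uv,z):
    o,d=ray(n,uv); return o+d*(z-o[2])/d[2]
def tri(a,b):
    o1,d1=ray("scene",a);o2,d2=ray("top",b)
    s=np.linalg.lstsq(np.c_[d1,-d2],o2-o1,rcond=None)[0]; p,q=o1+s[0]*d1,o2+s[1]*d2
    return (p+q)/2,np.linalg.norm(p-q)
def blobs(img,lo,hi,mina=3):
    m=cv2.inRange(cv2.cvtColor(img,cv2.COLOR_RGB2HSV),lo,hi); n,_,st,c=cv2.connectedComponentsWithStats(m)
    return [(c[i].round(2),st[i].tolist()) for i in range(1,n) if st[i,4]>=mina]
E
python3 - <<'E'
from h import *
s=monitor.get_state(); P=[[0,0,0],[.3,0,0],[0,.3,0],s["position"]]
for n in("scene","top"):print(n,proj(n,P).round(0).tolist())
for n,b in(("scene",(205,150,350,240)),("scene",(370,250,480,330)),("top",(250,180,370,300)),("top",(120,200,195,280))):
    im=get_image(n)[b[1]:b[3],b[0]:b[2]]
    cv2.imwrite(f"pics/c_{n}_{b[0]}.png",cv2.resize(im[...,::-1],None,fx=5,fy=5,interpolation=cv2.INTER_CUBIC))
a=[cv2.imread(f"pics/c_{k}.png") for k in("scene_205","scene_370","top_250","top_120")]
C=np.zeros((600,800,3),np.uint8)
C2=C.copy()
C[:450,:725]=a[0]; cv2.imwrite("pics/A.png",C[:450,:725])
C2[:600,:600]=a[2]; cv2.imwrite("pics/B.png",C2[:,:600])
E
```

```text
scene [[433.0, 163.0], [374.0, 204.0], [537.0, 201.0], [716.0, 209.0]]
top [[247.0, 417.0], [246.0, 306.0], [138.0, 420.0], [-32.0, 365.0]]
```

View pics/A.png

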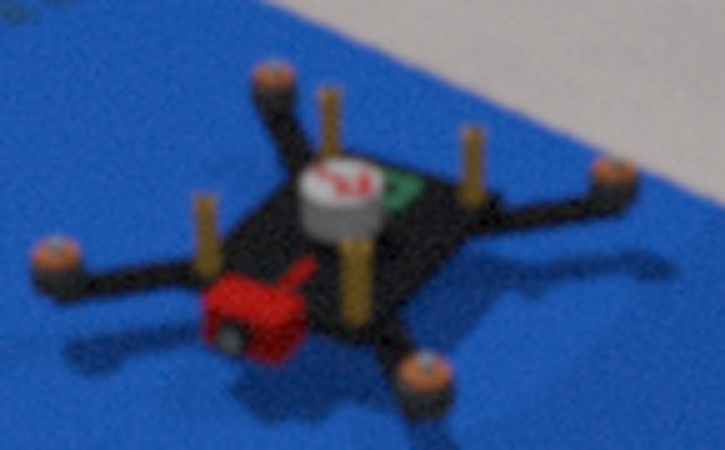

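View pics/B.png

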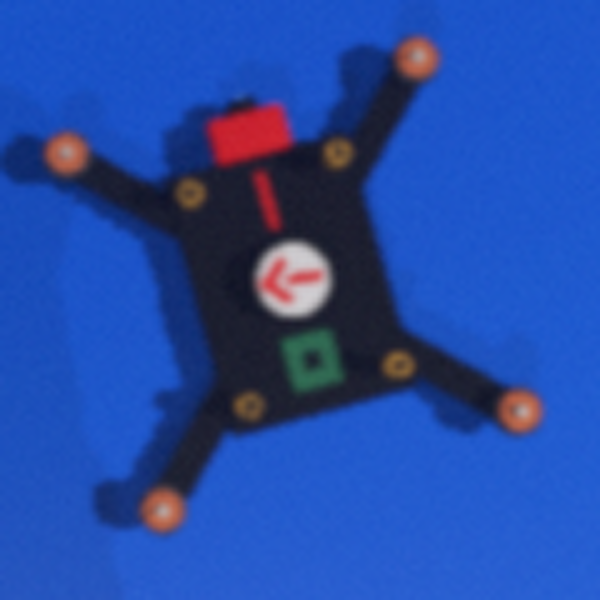

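The crops show the drone's four copper motor caps, four brass standoffs, and the arrow pointing left in the top view, about 75–80° counterclockwise from the nose. In the top view the standoffs are at about (288,218), (317,211), (330,253) and (300,261). Next I'll measure these by colour in both views.

```bash
python3 - <<'E'
from h import *
for n,b in(("top",(250,180,370,300)),("scene",(205,150,350,240))):
    im=np.mean([get_image(n) for _ in range(4)],0).astype(np.uint8)
    c=cv2.resize(im[b[1]:b[3],b[0]:b[2]],None,fx=4,fy=4,interpolation=cv2.INTER_CUBIC)
    np.save(n,im)
    for nm,lo,hi in(("copper",(5,90,110),(14,200,255)),("brass",(14,90,60),(28,255,255)),("white",(0,0,100),(180,50,255)),("red",(0,190,100),(4,255,255)),("red2",(174,150,100),(180,255,255))):
        for q,st in blobs(c,lo,hi,30): 
            f=lambda u,v:(round((u+.5)/4-.5+b[0],2),round((v+.5)/4-.5+b[1],2))
            print(n,nm,f(*q),"bb",f(*st[:2]),st[2]/4,st[3]/4,st[4])
b=(120,200,195,280)
for n,b,lo in(("top",(120,200,195,280),0),("scene",(370,250,480,330),0)):
    c=cv2.resize(np.load(n+".npy")[b[1]:b[3],b[0]:b[2]],None,fx=4,fy=4,interpolation=cv2.INTER_CUBIC)
    f=lambda u,v:(round((u+.5)/4-.5+b[0],2),round((v+.5)/4-.5+b[1],2))
    hsv=cv2.cvtColor(c,cv2.COLOR_RGB2HSV)
    for nm,lo,hi in(("orange",(3,150,120),(16,255,255)),("white",(0,0,110),(180,70,255)),("dark",(0,0,0),(180,255,70))):
        m=cv2.inRange(hsv,lo,hi)
        for k in cv2.findContours(m,cv2.RETR_CCOMP,cv2.CHAIN_APPROX_NONE)[0]:
            if cv2.contourArea(k)<25: continue
            r=cv2.minAreaRect(k); print(n,nm,f(*r[0]),[x/4 for x in r[1]],r[2],cv2.contourArea(k),[f(*p) for p in cv2.boxPoints(r)])
C=np.zeros((400,800,3),np.uint8)
x=cv2.resize(np.load("top.npy")[200:280,120:195],None,fx=5,fy=5,interpolation=cv2.INTER_CUBIC);C[:400,:375]=x
x=cv2.resize(np.load("scene.npy")[250:330,378:463],None,fx=5,fy=5,interpolation=cv2.INTER_CUBIC);C[:400,375:]=x
cv2.imwrite("pics/D.png",C[...,::-1])
E
```

```text
top copper (np.float64(332.8), np.float64(191.58)) bb (329.88, 188.38) 6.25 6.25 400
top copper (np.float64(262.87), np.float64(210.48)) bb (259.62, 207.38) 6.75 6.5 457
top copper (np.float64(353.2), np.float64(261.66)) bb (350.12, 258.38) 6.75 6.75 501
top copper (np.float64(282.13), np.float64(281.34)) bb (279.12, 277.88) 6.25 7.25 494
top brass (np.float64(317.13), np.float64(210.28)) bb (314.62, 207.88) 5.25 5.25 336
top brass (np.float64(287.75), np.float64(218.3)) bb (285.38, 215.88) 5.0 5.25 298
top brass (np.float64(329.22), np.float64(252.55)) bb (326.38, 250.12) 6.0 5.0 381
top brass (np.float64(299.32), np.float64(260.65)) bb (296.62, 258.38) 5.5 4.75 302
top white (np.float64(309.06), np.float64(235.35)) bb (300.62, 227.88) 15.5 15.25 1923
top red2 (np.float64(299.27), np.float64(206.77)) bb (291.88, 201.62) 15.25 11.0 1980
top red2 (np.float64(303.0), np.float64(219.64)) bb (300.62, 214.12) 5.0 11.5 490
top red2 (np.float64(304.12), np.float64(236.51)) bb (302.88, 234.12) 3.75 4.75 86
scene copper (np.float64(259.17), np.float64(165.08)) bb (256.38, 164.12) 5.75 2.25 15
[... 4421 characters left out ...]
4716797 457.0 [(np.float32(438.6), np.float32(281.05)), (np.float32(450.45), np.float32(277.1)), (np.float32(451.35), np.float32(279.8)), (np.float32(439.5), np.float32(283.75))]
scene white (456.39, 276.68) [18.10970115661621, 6.589154243469238] 42.08916473388672 1508.0 [(np.float32(447.46), np.float32(273.05)), (np.float32(451.88), np.float32(268.16)), (np.float32(465.32), np.float32(280.3)), (np.float32(460.9), np.float32(285.19))]
scene dark (426.56, 282.01) [14.326421737670898, 29.13165855407715] 70.46334838867188 5509.5 [(np.float32(410.43), np.float32(280.13)), (np.float32(437.89), np.float32(270.39)), (np.float32(442.68), np.float32(283.89)), (np.float32(415.22), np.float32(293.63))]
```

View pics/D.png

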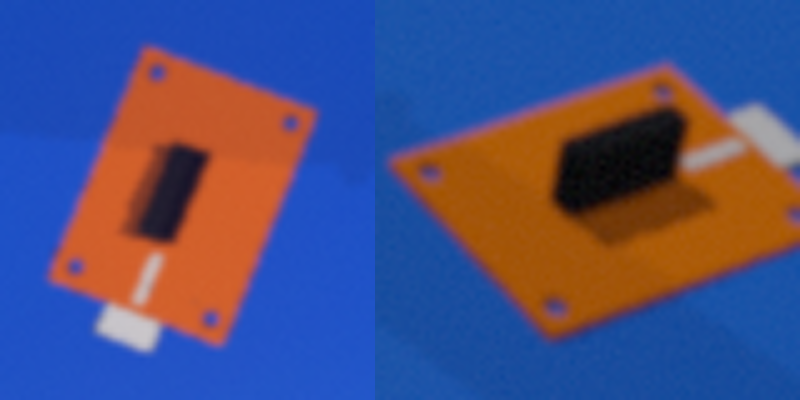

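The picture shows the cover with its tab at the robot-left/near end, and the fourth scene hole (FL) at about (435.6,268.4). Triangulating now.

```bash
python3 - <<'E'
from h import *
T=dict(FL=(161.81,263.31),FR=(134.69,252.81),RL=(177.75,224.25),RR=(151,214.12))
S=dict(FL=(435.6,268.4),FR=(462.25,293),RR=(413.75,311.38),RL=(388.62,284.38))
P=[]
for k in T:
    p,g=tri(S[k],T[k]); print("hole",k,p.round(4),round(g,4))
h={k:plane("top",T[k],.007) for k in T}
c=sum(h.values())/4; fx=h["FL"]+h["FR"]-h["RL"]-h["RR"]; ly=h["FL"]+h["RL"]-h["FR"]-h["RR"]
print("cover c",c,"yaw",np.degrees([np.arctan2(fx[1],fx[0]),np.arctan2(-ly[0],ly[1])]),"len",np.linalg.norm(fx)/4,np.linalg.norm(ly)/4)
# rib top: top-view dark rect centre vs scene top face
a=[tri(s,t) for s,t in (((437.9-1,270.4+1),(0,0)),)] if 0 else None
print("rib c at z .041",plane("top",(153.92,238.14),.041), "tip centre scene (375-crop top face mid)",tri((378+(622-375)/5,250+128/5),(120+172/5,200+192/5)) )
T=dict(FL=(287.75,218.3),FR=(317.13,210.28),RR=(329.22,252.55),RL=(299.32,260.65))
S=dict(FL=(275.75,197.4+2),FR=(246.2,189.6+1.4),RR=(270.4,168.4+1.4),RL=(299.2,176.1+1.4))
for k in T:
    p,g=tri(S[k],T[k]); print("post",k,p.round(4),round(g,4))
for z in(.078,):
    h={k:plane("top",T[k],z) for k in T}
    c=sum(h.values())/4; fx=h["FL"]+h["FR"]-h["RL"]-h["RR"]; ly=h["FL"]+h["RL"]-h["FR"]-h["RR"]
    print("drone",z,c,"yaw",np.degrees([np.arctan2(fx[1],fx[0]),np.arctan2(-ly[0],ly[1])]),np.linalg.norm(fx)/4,np.linalg.norm(ly)/4)
T=dict(FL=(262.87,210.48),FR=(332.8,191.58),RR=(353.2,261.66),RL=(282.13,281.34))
S=dict(FL=(289.12,223.5),FR=(215.74,200),RR=(259.17,164.3),RL=(327.49,183))
for k in T:
    p,g=tri(S[k],T[k]); print("motor",k,p.round(4),round(g,4))
h={k:plane("top",T[k],.055) for k in T}
c=sum(h.values())/4; fx=h["FL"]+h["FR"]-h["RL"]-h["RR"]; ly=h["FL"]+h["RL"]-h["FR"]-h["RR"]
print("drone m",c,"yaw",np.degrees([np.arctan2(fx[1],fx[0]),np.arctan2(-ly[0],ly[1])]),np.linalg.norm(fx)/4,np.linalg.norm(ly)/4)
# puck
im=np.load("top.npy")[222:250,293:324]; c4=cv2.resize(im,None,fx=8,fy=8,interpolation=cv2.INTER_CUBIC)
hsv=cv2.cvtColor(c4,cv2.COLOR_RGB2HSV); m=(hsv[...,2]>100).astype(np.uint8)
n,_,st,cc=cv2.connectedComponentsWithStats(m); i=1+st[1:,4].argmax()
pc=(cc[i]+.5)/8-.5+[293,222]; print("puck px",pc,st[i]/8.); print("puck",plane("top",pc,.068),"scene tri",tri((205+341/5,150+183/5),pc))
r=(im[...,0].astype(float)-im[...,1]); r[r<40]=0; d=np.hypot(*(np.mgrid[222:250,293:324]-pc[::-1,None,None])); r[d>7.5]=0
yy,xx=np.mgrid[222:250,293:324]; w=r.sum(); mu=np.array([(r*xx).sum(),(r*yy).sum()])/w
C=np.array([[(r*(xx-mu[0])**2).sum(),(r*(xx-mu[0])*(yy-mu[1])).sum()],[0,(r*(yy-mu[1])**2).sum()]])/w
print("arrow centroid",mu,"offset",mu-pc,np.linalg.eigh(C.T+C-np.diag(np.diag(C))) )
s=monitor.get_state(); print(cv2.Rodrigues(s["tool_rot"])[0].round(3), s["time"])
E
```

```text
hole FL [0.4246 0.2408 0.0034] 0.0036
hole FR [0.4565 0.3184 0.0043] 0.0024
hole RL [0.5362 0.1956 0.0041] 0.0029
hole RR [0.5675 0.2736 0.004 ] 0.0025
cover c [0.49673911 0.25494029 0.007     ] yaw [158.08994985 158.15295307] len 0.05980828298193285 0.04204028665528926
rib c at z .041 [0.49581935 0.25153561 0.041     ] tip centre scene (375-crop top face mid) (array([0.49402452, 0.25396372, 0.03609905]), np.float64(0.005180306678011072))
post FL [ 0.5396 -0.1227  0.0742] 0.0026
post FR [ 0.5598 -0.2034  0.0724] 0.004
post RR [ 0.4443 -0.2334  0.0713] 0.0023
post RL [ 0.4241 -0.1516  0.0722] 0.0023
drone 0.078 [ 0.49259188 -0.17844576  0.078     ] yaw [14.03537792 14.00903837] 0.05947326951008174 0.04173533684468464
motor FL [ 0.5659 -0.0547  0.0517] 0.0009
motor FR [ 0.6153 -0.2519  0.0513] 0.0014
motor RR [ 0.4186 -0.3011  0.0516] 0.0014
motor RL [ 0.3688 -0.1038  0.0512] 0.0026
drone m [ 0.49246916 -0.17823345  0.055     ] yaw [14.1453352  14.09311841] 0.10107538907275854 0.10129950652650423
puck px [308.21730056 235.45508307] [   8.       6.25    15.375   15.25  1482.25 ]
puck [ 0.49281459 -0.17874712  0.068     ] scene tri (array([ 0.49197008, -0.17777519,  0.06499717]), np.float64(0.003090794730196629))
arrow centroid [306.76456356 235.64600782] offset [-1.452737    0.19092475] EighResult(eigenvalues=array([3.93238567, 9.77911251]), eigenvectors=array([[-0.14798884, -0.98898903],
       [-0.98898903,  0.14798884]]))
[[-0.95   0.312  0.   ]
 [ 0.312  0.95   0.   ]
 [-0.     0.    -1.   ]] 0.7
```

The manual's scale: shifts go in shares of 0.75 m and turns go in shares of pi rad. Converting my numbers, -0.397 m / 0.75 = -0.5293, -0.256 m / 0.75 = -0.3413.

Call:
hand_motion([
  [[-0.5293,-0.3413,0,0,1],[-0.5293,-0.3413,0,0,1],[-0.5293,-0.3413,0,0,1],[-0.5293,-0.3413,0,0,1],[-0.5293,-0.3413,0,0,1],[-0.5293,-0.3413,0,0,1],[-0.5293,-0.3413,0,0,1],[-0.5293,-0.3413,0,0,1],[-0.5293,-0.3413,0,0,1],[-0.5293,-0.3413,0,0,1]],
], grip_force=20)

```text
refused: segments[0]: the value is too long (schema: maxItems 5). Nothing was moved.
```

Nothing moved. I misread the format; it is a list of rows, each a list of 5 numbers. Resending.

Call:
hand_motion([
  [-0.5293,-0.3413,0,0,1],
  [-0.5293,-0.3413,0,0,1],
  [-0.5293,-0.3413,0,0,1],
  [-0.5293,-0.3413,0,0,1],
  [-0.5293,-0.3413,0,0,1],
  [-0.5293,-0.3413,0,0,1],
  [-0.5293,-0.3413,0,0,1],
  [-0.5293,-0.3413,0,0,1],
  [-0.5293,-0.3413,0,0,1],
  [-0.5293,-0.3413,0,0,1],
], grip_force=20)

```text
time: 1.7
position: [0.5036, 0.2446, 0.2231]
tool_rot: [0.508, 3.098, -0.002]
ft_force: [0.6, -0.2, -0.5]
grip_width: 1.001
grip_force: 0.0
```

```bash
python3 - <<'E'
from h import *
s=monitor.get_state(); print(s["joint_positions"].round(3),s["position"],cv2.Rodrigues(s["tool_rot"])[0].round(3).tolist())
E
```

```text
[-0.729  0.126  0.249  1.689 -0.029  1.329  0.772] [0.5035528  0.24461408 0.22307782] [[-0.948, 0.319, 0.002], [0.319, 0.948, -0.002], [-0.003, -0.001, -1.0]]
```

To row units: -0.409 m / 0.75 = -0.5453, -0.127 m / 0.75 = -0.1693, 0.87 rad / 3.1416 = 0.2769.

Call:
hand_motion([
  [-0.1693,-0.5453,0.0667,0.2769,1],
  [-0.1693,-0.5453,0.0667,0.2769,1],
  [-0.1693,-0.5453,0.0667,0.2769,1],
  [-0.1693,-0.5453,0.0667,0.2769,1],
  [-0.1693,-0.5453,0.0667,0.2769,1],
  [-0.1693,-0.5453,0.0667,0.2769,1],
  [-0.1693,-0.5453,0.0667,0.2769,1],
  [-0.1693,-0.5453,0.0667,0.2769,1],
  [-0.1693,-0.5453,0.0667,0.2769,1],
  [-0.1693,-0.5453,0.0667,0.2769,1],
  [-0.1693,-0.5453,0.0667,0.2769,1],
  [-0.1693,-0.5453,0.0667,0.2769,1],
])

```text
time: 2.9
position: [0.4935, -0.1764, 0.1726]
tool_rot: [-1.755, -2.605, -0.001]
ft_force: [-0.3, 0.3, 0.5]
grip_width: 0.999
grip_force: 0.0
```

```bash
python3 - <<'E'
from h import *
s=monitor.get_state(); R=cv2.Rodrigues(s["tool_rot"])[0]
print(s["joint_positions"].round(3),R.round(3).tolist()); print(R.T@(np.array([.4926,-.1785,.047])-s["position"]))
E
```

```text
[-0.319  0.087  0.649  1.85  -0.057  1.223  0.733] [[-0.376, 0.927, 0.0], [0.927, 0.376, 0.001], [0.001, 0.001, -1.0]]
[-0.00164968 -0.00170736  0.12561114]
```

To row units: 0.125 m / 0.75 = 0.1667, 0.11 m / 0.75 = 0.1467.

Call:
hand_motion([
  [-0.002,-0.002,0.0533,0,1],
  [-0.002,-0.002,0.1067,0,1],
  [-0.002,-0.002,0.1467,0,1],
  [-0.002,-0.002,0.1667,0,1],
  [-0.002,-0.002,0.1667,0,1],
  [-0.002,-0.002,0.1667,0,0],
  [-0.002,-0.002,0.1667,0,0],
  [-0.002,-0.002,0.1667,0,0],
  [-0.002,-0.002,0.1667,0,0],
  [-0.002,-0.002,0.1667,0,0],
  [-0.002,-0.002,0.1667,0,0],
  [-0.002,-0.002,0.1667,0,0],
], grip_force=20)

```text
time: 4.1
position: [0.4921, -0.18, 0.0476]
tool_rot: [-1.758, -2.603, 0.0]
ft_force: [-1.3, -0.3, 3.6]
grip_width: 0.457
grip_force: 20.1
```

Gripped (40 mm). Turn it clockwise by 1.45 rad.

To row units: -0.12 m / 0.75 = -0.16, -0.08 m / 0.75 = -0.1067, 1.45 rad / 3.1416 = 0.4615.

Call:
hand_motion([
  [0,0,0,0.0477,0],
  [0,0,0,0.0955,0],
  [0,0,0,0.1432,0],
  [0,0,0,0.191,0],
  [0,0,0,0.2387,0],
  [0,0,0,0.2865,0],
  [0,0,0,0.3342,0],
  [0,0,0,0.382,0],
  [0,0,0,0.4297,0],
  [0,0,0,0.4615,0],
  [0,0,0,0.4615,0],
  [0,0,0,0.4615,0],
  [0,0,0,0.4615,1],
  [0,0,0,0.4615,1],
  [0,0,0,0.4615,1],
  [0,0,0,0.4615,1],
  [0,0,-0.0533,0.4615,1],
  [0,0,-0.1067,0.4615,1],
  [0,0,-0.16,0.4615,1],
  [0,0,-0.16,0.4615,1],
])

```text
time: 6.1
position: [0.496, -0.1815, 0.1729]
tool_rot: [3.039, 0.782, 0.015]
ft_force: [0.5, -0.3, -0.3]
grip_width: 0.986
grip_force: 0.0
```

```bash
python3 - <<'E'
from h import *
s=monitor.get_state(); R=cv2.Rodrigues(s["tool_rot"])[0]
print(s["joint_positions"].round(3),R.round(3).tolist()); print("to cover",R.T@(np.array([.4965,.2540,.15])-s["position"]))
E
```

```text
[-0.58   0.107  0.946  1.855 -0.096  1.215 -0.672] [[0.876, 0.482, 0.01], [0.482, -0.876, -0.001], [0.009, 0.006, -1.0]]
to cover [ 0.21033679 -0.38137203  0.02256218]
```

To row units: -0.381 m / 0.75 = -0.508, 0.21 m / 0.75 = 0.28, -2.257 rad / 3.1416 = -0.7184.

Call:
hand_motion([
  [0.28,-0.508,0.0267,-0.7184,1],
  [0.28,-0.508,0.0267,-0.7184,1],
  [0.28,-0.508,0.0267,-0.7184,1],
  [0.28,-0.508,0.0267,-0.7184,1],
  [0.28,-0.508,0.0267,-0.7184,1],
  [0.28,-0.508,0.0267,-0.7184,1],
  [0.28,-0.508,0.0267,-0.7184,1],
  [0.28,-0.508,0.0267,-0.7184,1],
  [0.28,-0.508,0.0267,-0.7184,1],
  [0.28,-0.508,0.0267,-0.7184,1],
  [0.28,-0.508,0.0267,-0.7184,1],
  [0.28,-0.508,0.0267,-0.7184,1],
  [0.28,-0.508,0.0267,-0.7184,1],
  [0.28,-0.508,0.0267,-0.7184,1],
  [0.28,-0.508,0.0267,-0.7184,1],
  [0.28,-0.508,0.0267,-0.7184,1],
  [0.28,-0.508,0.0267,-0.7184,1],
  [0.28,-0.508,0.0267,-0.7184,1],
])

```text
time: 7.9
position: [0.4922, 0.255, 0.1472]
tool_rot: [-0.599, -3.084, 0.0]
ft_force: [0.1, 0.8, -0.3]
grip_width: 1.002
grip_force: 0.0
```

```bash
python3 - <<'E'
from h import *
s=monitor.get_state(); R=cv2.Rodrigues(s["tool_rot"])[0]
print(s["joint_positions"].round(3),R.round(3).tolist(),"yyaw",np.degrees(np.arctan2(R[1,1],R[0,1]))); print("to cover",R.T@(np.array([.4965,.2540,.013])-s["position"]))
im=np.concatenate([cv2.resize(get_image("top")[180:300,250:370],(480,480),interpolation=2),cv2.resize(get_image("scene")[170:250,230:310],(320,320),interpolation=2,).repeat(1,0)[:320].__class__((480,320,3),np.uint8)*0],1)
im[:320,480:]=cv2.resize(get_image("scene")[170:250,230:310],(320,320),interpolation=2)
cv2.imwrite("pics/E.png",im[...,::-1])
E
```

```text
[-0.92   0.174  0.437  1.804 -0.079  1.181  0.73 ] [[-0.927, 0.374, -0.0], [0.374, 0.927, -0.0], [0.0, -0.0, -1.0]] yyaw 68.03017318122487
to cover [-0.00438945  0.00074282  0.13421559]
```

View pics/E.png

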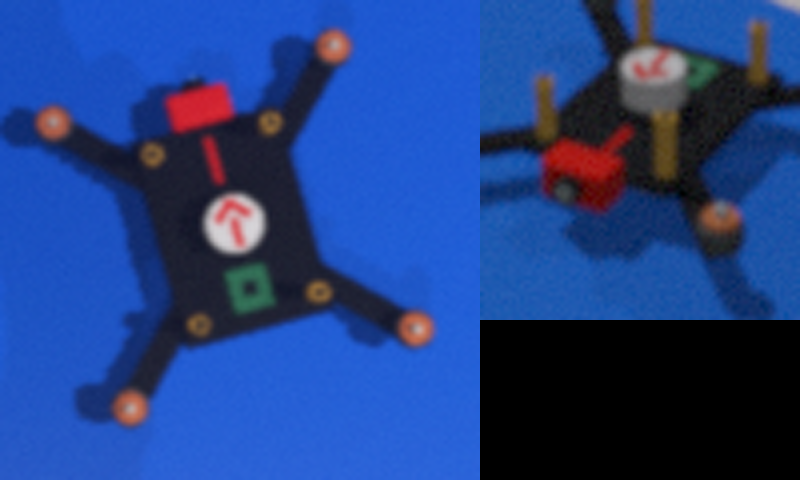

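The arrow in the top crop runs roughly parallel to the red stripe, and the puck is free. I'll get its exact angle while descending on the rib.

To row units: 0.134 m / 0.75 = 0.1787, 0.12 m / 0.75 = 0.16.

```bash
python3 - <<'E'
from h import *
im=np.mean([get_image("top") for _ in range(4)],0)
yy,xx=np.mgrid[222:250,293:324]; c=im[222:250,293:324]; r=c[...,0]-c[...,1]; r[r<40]=0
r[np.hypot(xx-308.22,yy-235.46)>7.2]=0
mu=np.array([(r*xx).sum(),(r*yy).sum()])/r.sum()
C=np.cov(np.c_[xx.ravel(),yy.ravel()].T,aweights=r.ravel()); w,v=np.linalg.eigh(C); print(mu,w,v.T)
for d in (v[:,1],v[:,0],mu-[308.22,235.46]):
    a=plane("top",mu+d*3,.068)-plane("top",mu,.068); print(np.degrees(np.arctan2(a[1],a[0])))
E
```

```text
[307.90125301 234.00313253] [ 3.81984438 10.45158175] [[-0.96146443  0.27492936]
 [ 0.27492936  0.96146443]]
-165.62608952610643
104.7572113186044
10.746533627032429
```

Call:
hand_motion([
  [-0.0059,0.0009,0.0667,0,0.7],
  [-0.0059,0.0009,0.12,0,0.7],
  [-0.0059,0.0009,0.16,0,0.7],
  [-0.0059,0.0009,0.1787,0,0.7],
  [-0.0059,0.0009,0.1787,0,0.7],
  [-0.0059,0.0009,0.1787,0,0.7],
  [-0.0059,0.0009,0.1787,0,0],
  [-0.0059,0.0009,0.1787,0,0],
  [-0.0059,0.0009,0.1787,0,0],
  [-0.0059,0.0009,0.1787,0,0],
  [-0.0059,0.0009,0.1787,0,0],
  [-0.0059,0.0009,0.1787,0,0],
  [-0.0059,0.0009,0.1787,0,0],
  [-0.0059,0.0009,0.1787,0,0],
  [-0.0059,0.0009,0.1787,0,0],
], grip_force=50)

```text
time: 9.75
position: [0.4967, 0.2543, 0.0136]
tool_rot: [0.594, 3.085, 0.0]
ft_force: [-0.0, 1.1, 0.9]
grip_width: 0.157
grip_force: 50.0
```

To row units: -0.17 m / 0.75 = -0.2267, -0.16 m / 0.75 = -0.2133.

Call:
hand_motion([
  [0,0,-0.0267,0,0],
  [0,0,-0.0667,0,0],
  [0,0,-0.12,0,0],
  [0,0,-0.1733,0,0],
  [0,0,-0.2133,0,0],
  [0,0,-0.2267,0,0],
  [0,0,-0.2267,0,0],
])

```text
time: 10.45
position: [0.4971, 0.2544, 0.1844]
tool_rot: [0.594, 3.083, 0.003]
ft_force: [0.2, -0.2, -2.5]
grip_width: 0.158
grip_force: 50.0
```

```bash
python3 - <<'E'
from h import *
s=monitor.get_state(); R=cv2.Rodrigues(s["tool_rot"])[0]
print(s["joint_positions"].round(3),R.round(3).tolist()); print(R.T@(np.array([.4926,-.1785,.19])-s["position"]))
E
```

```text
[-0.925  0.151  0.447  1.752 -0.069  1.252  0.729] [[-0.928, 0.372, 0.002], [0.372, 0.928, 0.001], [-0.001, 0.002, -1.0]]
[-0.15666283 -0.4035685  -0.00625068]
```

Held and lifted. Move over the drone and turn clockwise by 2.513 rad.

To row units: -0.404 m / 0.75 = -0.5387, -0.395 m / 0.75 = -0.5267, 2.513 rad / 3.1416 = 0.7999.

Call:
hand_motion([
  [-0.008,-0.0213,0,0.0318,0],
  [-0.02,-0.0533,0,0.0796,0],
  [-0.0333,-0.0853,0,0.1273,0],
  [-0.0453,-0.1173,0,0.1751,0],
  [-0.0587,-0.1507,0,0.2228,0],
  [-0.0707,-0.1827,0,0.2706,0],
  [-0.084,-0.2147,0,0.3183,0],
  [-0.096,-0.2467,0,0.3661,0],
  [-0.108,-0.2787,0,0.4138,0],
  [-0.1213,-0.3107,0,0.4615,0],
  [-0.1333,-0.3427,0,0.5093,0],
  [-0.1453,-0.376,0,0.557,0],
  [-0.1587,-0.408,0,0.6048,0],
  [-0.1707,-0.44,0,0.6525,0],
  [-0.184,-0.472,0,0.7003,0],
  [-0.196,-0.504,0,0.748,0],
  [-0.204,-0.5267,0,0.7799,0],
  [-0.2093,-0.5387,0,0.7999,0],
  [-0.2093,-0.5387,0,0.7999,0],
  [-0.2093,-0.5387,0,0.7999,0],
])

```text
time: 12.45
position: [0.4912, -0.1785, 0.1819]
tool_rot: [-3.117, -0.391, 0.005]
ft_force: [0.4, 0.1, -1.3]
grip_width: 0.153
grip_force: 50.0
```

```bash
cat > look.py <<'E'
from h import *
import sys
z=float(sys.argv[1]); s=monitor.get_state(); R=cv2.Rodrigues(s["tool_rot"])[0]
print(s["time"],s["position"],s["joint_positions"].round(3),R.round(3).tolist(),s["grip_width"])
ims={n:np.mean([get_image(n) for _ in range(4)],0).astype(np.uint8) for n in("top","scene")}
u=proj("top",[.4926,-.1785,.1])[0].astype(int)
v=proj("scene",[.4926,-.1785,.1])[0].astype(int)
C=np.hstack([cv2.resize(ims[n][p[1]-50:p[1]+50,p[0]-50:p[0]+50],(400,400),interpolation=cv2.INTER_CUBIC) for n,p in(("top",u),("scene",v))])
print("crop origins",u-50,v-50); cv2.imwrite(sys.argv[2],C[...,::-1]); np.save("tl",ims["top"]);np.save("sl",ims["scene"])
E
python3 look.py .18 pics/F.png
```

```text
12.45 [ 0.49122908 -0.17853495  0.18187448] [-0.546  0.089  0.897  1.844 -0.073  1.245 -0.949] [[0.969, 0.247, -0.003], [0.247, -0.969, 0.0], [-0.003, -0.001, -1.0]] 0.15333375513444825
crop origins [258 184] [221 124]
```

View pics/F.png

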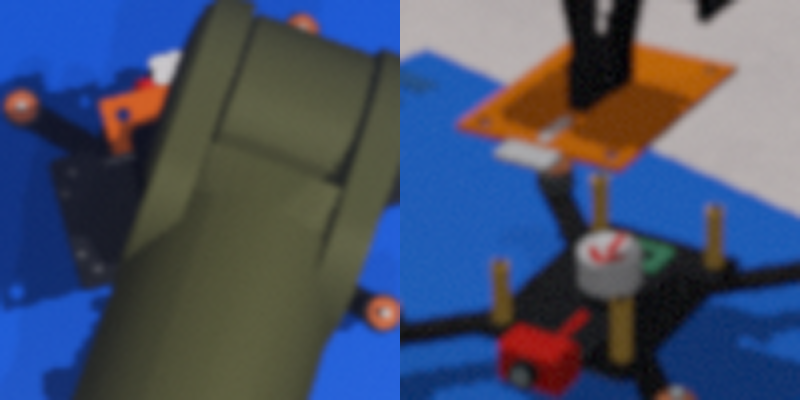

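The top view shows only the FL hole, at about (289,212), and the white tab on the nose side. The scene view shows the cover level above the posts, with its front holes at about (243,154) and (274,162). Lowering most of the way.

To row units: 0.076 m / 0.75 = 0.1013, 0.0013 m / 0.75 = 0.0017.

Call:
hand_motion([
  [0.0017,0,0.0267,0,0],
  [0.0017,0,0.06,0,0],
  [0.0017,0,0.0867,0,0],
  [0.0017,0,0.1013,0,0],
  [0.0017,0,0.1013,0,0],
  [0.0017,0,0.1013,0,0],
  [0.0017,0,0.1013,0,0],
])

```text
time: 13.55
position: [0.4944, -0.1793, 0.1087]
tool_rot: [3.117, 0.388, 0.003]
ft_force: [-0.5, 0.4, -1.7]
grip_width: 0.154
grip_force: 50.0
```

```bash
python3 look.py .1 pics/G.png
```

```text
13.55 [ 0.49440583 -0.17926919  0.1087146 ] [-0.506  0.193  0.888  1.925 -0.168  1.098 -0.873] [[0.969, 0.245, 0.002], [0.245, -0.969, -0.0], [0.002, 0.001, -1.0]] 0.154137710546188
crop origins [258 184] [221 124]
```

View pics/G.png

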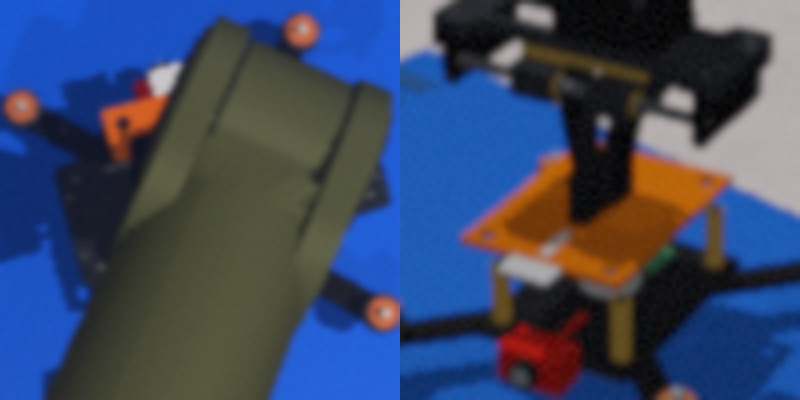

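Scene crop: holes FL (618,267), FR (488,234) and RL (710,182) sit above the posts with a clear gap. I'll quantify them with blobs, using dark-in-orange local minima.

```bash
cat > chk.py <<'E'
from h import *
import sys
zt=float(sys.argv[1]); D=np.array([.4926,-.1785]); a=np.radians(14.1); A=np.array([[np.cos(a),-np.sin(a)],[np.sin(a),np.cos(a)]])
# scene-camera bias from the same holes at pick: scene cast minus top cast at z=.007
b=np.mean([plane("scene",s,.007)-plane("top",t,.007) for s,t in(((435.6,268.4),(161.81,263.31)),((462.25,293),(134.69,252.81)),((388.62,284.38),(177.75,224.25)))],0)
bm=np.mean([plane("scene",s,.055)-plane("top",t,.055) for s,t in(((289.12,223.5),(262.87,210.48)),((215.74,200),(332.8,191.58)),((259.17,164.3),(353.2,261.66)),((327.49,183),(282.13,281.34)))],0)
print("bias scene-top",b,"near drone",bm)
for n,f in(("top","tl"),("scene","sl")):
    im=np.load(f+".npy")
    for k,l in(("FL",(.06,.042)),("FR",(.06,-.042)),("RL",(-.06,.042)),("RR",(-.06,-.042))):
        w=np.r_[D+A@l,zt]; p=proj(n,w)[0]; q=p.round().astype(int); r=7
        c=im[q[1]-r:q[1]+r+1,q[0]-r:q[0]+r+1]; c=cv2.resize(c,None,fx=8,fy=8,interpolation=cv2.INTER_CUBIC)
        h=cv2.cvtColor(c,cv2.COLOR_RGB2HSV); m=cv2.inRange(h,(3,150,100),(20,255,255))
        cs,hi=cv2.findContours(m,cv2.RETR_CCOMP,cv2.CHAIN_APPROX_NONE)
        for i,x in enumerate(cs):
            if hi[0][i][3]>=0 and 40<cv2.contourArea(x)<1600:
                M=cv2.moments(x); g=(np.array([M["m10"],M["m01"]])/M["m00"]+.5)/8-.5+q-r
                print(n,k,"px",g,"err mm",((plane(n,g,zt)-w)[:2]*1000).round(1),cv2.contourArea(x)/64)
E
python3 chk.py .102
```

```text
bias scene-top [1.55068027e-03 4.60720226e-03 1.11022302e-16] near drone [3.29041120e-03 5.03080274e-03 1.11022302e-16]
top FL px [288.23911206 214.31542512] err mm [ 7.7 -1.7] 5.0078125
scene FR px [242.63072344 182.42984694] err mm [8.8 4.3] 4.9765625
scene RL px [297.41113281 169.31640625] err mm [10.6  5.3] 1.0
```

Both views agree that the cover sits about 7 mm too far in +x. Correcting, then re-measuring.

To row units: -0.0069 m / 0.75 = -0.0092, -0.003 m / 0.75 = -0.004.

Call:
hand_motion([
  [-0.004,-0.0013,0,0,0],
  [-0.0092,-0.0035,0,0,0],
  [-0.0092,-0.0035,0,0,0],
  [-0.0092,-0.0035,0,0,0],
  [-0.0092,-0.0035,0,0,0],
  [-0.0092,-0.0035,0,0,0],
])

```text
time: 14.55
position: [0.4863, -0.1781, 0.1076]
tool_rot: [3.117, 0.388, 0.0]
ft_force: [0.4, 0.3, -0.7]
grip_width: 0.157
grip_force: 50.0
```

```bash
python3 look.py .1 pics/H.png; python3 chk.py .102
```

```text
14.55 [ 0.48626981 -0.17808804  0.10758983] [-0.515  0.173  0.892  1.943 -0.151  1.094 -0.883] [[0.969, 0.245, 0.0], [0.245, -0.969, 0.0], [0.0, 0.0, -1.0]] 0.15657832926211798
crop origins [258 184] [221 124]
bias scene-top [1.55068027e-03 4.60720226e-03 1.11022302e-16] near drone [3.29041120e-03 5.03080274e-03 1.11022302e-16]
top FL px [287.97980183 217.89354675] err mm [-1.9 -0.8] 2.5625
scene FR px [244.90091707 181.41566986] err mm [2.  4.8] 3.265625
scene RL px [299.48352273 168.34810606] err mm [3.5 5.8] 1.71875
```

To row units: 0.008 m / 0.75 = 0.0107, 0.004 m / 0.75 = 0.0053.

Call:
hand_motion([
  [0.0007,0,0.0053,0,0],
  [0.0007,0,0.0107,0,0],
  [0.0007,0,0.0107,0,0],
  [0.0007,0,0.0107,0,0],
  [0.0007,0,0.0107,0,0],
])

```text
time: 15.45
position: [0.4867, -0.1781, 0.0996]
tool_rot: [3.117, 0.388, 0.0]
ft_force: [0.1, -0.3, -1.6]
grip_width: 0.15
grip_force: 50.0
```

```bash
python3 look.py .1 pics/I.png; python3 chk.py .094
python3 - <<'E'
import numpy as np,cv2
C=np.load("sl.npy")[155:225,235:315]; T=np.load("tl.npy")[195:235,270:310]
o=np.zeros((560,800,3),np.uint8); o[:525,:600]=cv2.resize(C,(600,525),interpolation=2); o[:200,600:]=cv2.resize(T,(200,200),interpolation=2)
cv2.imwrite("pics/J.png",o[...,::-1])
E
```

```text
15.45 [ 0.48666339 -0.17805256  0.09957247] [-0.509  0.187  0.889  1.95  -0.164  1.079 -0.873] [[0.969, 0.245, 0.0], [0.245, -0.969, -0.0], [0.0, 0.0, -1.0]] 0.1501993101515656
crop origins [258 184] [221 124]
bias scene-top [1.55068027e-03 4.60720226e-03 1.11022302e-16] near drone [3.29041120e-03 5.03080274e-03 1.11022302e-16]
top FL px [287.8631993  217.81643357] err mm [-0.8 -0.6] 2.234375
scene FR px [245.39266784 184.45605124] err mm [1.9 6. ] 4.421875
scene RL px [299.40269411 171.32538487] err mm [4.2 6.3] 1.9453125
```

View pics/J.png

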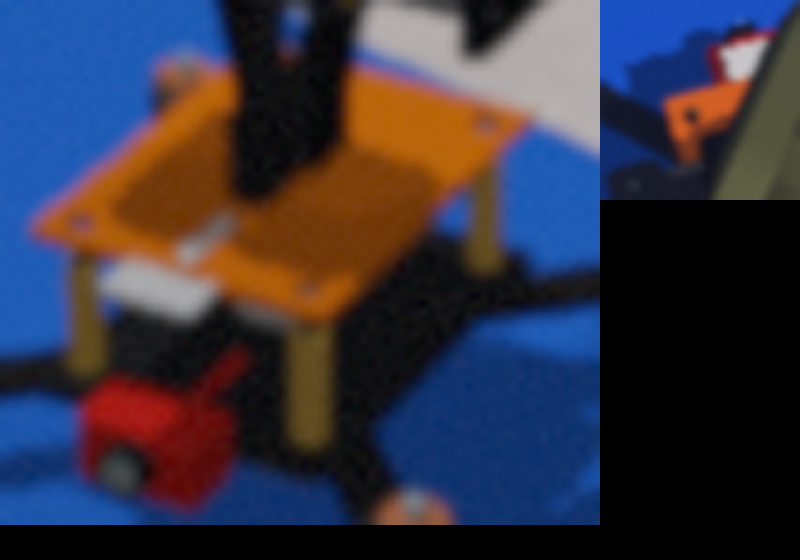

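The scene crop shows the holes in line with the posts' columns: FL 308 against 310, FR 81 against 85, RL 486 against 486. In the top inset, dark shows through the FL hole. One height check by triangulation.

```bash
python3 - <<'E'
from h import *
print(tri((235+308/7.5-.4,155+290/7.5-.4),(287.86,217.82)))
# vertical gap: scene rays of FR,RL holes at bias-corrected drone xy
D=np.array([.4926,-.1785]); a=np.radians(14.1); A=np.array([[np.cos(a),-np.sin(a)],[np.sin(a),np.cos(a)]])
for l,hole,post in(((.06,-.042),(245.39,184.46),(246.2,191.0)),((-.06,.042),(299.4,171.33),(299.2,177.5)),((.06,.042),(275.7,193.3),(275.75,199.4))):
    w=D+A@l; z=np.linspace(.04,.14,1001); p=proj("scene",np.c_[np.tile(w,(1001,1)),z])
    zz=[z[np.abs(p[:,1]-q[1]).argmin()] for q in(hole,post)]; print("z hole top, post top",zz,"gap to underside",zz[0]-zz[1]-.004)
s=monitor.get_state(); print(s["position"],s["ft_force"],s["grip_force"],np.abs(s["qd"]).max())
E
```

```text
(array([ 0.53929372, -0.12291099,  0.09094245]), np.float64(0.002306814675970383))
z hole top, post top [np.float64(0.0907), np.float64(0.0722)] gap to underside 0.014500000000000002
z hole top, post top [np.float64(0.0898), np.float64(0.0719)] gap to underside 0.0139
z hole top, post top [np.float64(0.0912), np.float64(0.0743)] gap to underside 0.012899999999999998
[ 0.48668354 -0.17798926  0.09960572] [-0.43621105  0.01553888 -2.07896396] 49.999712873250246 0.002657950750589465
```

```bash
python3 -c "
from bench import ctrl, monitor, get_image, camera_model
print(ctrl.close_job())"
```

```text
the job is handed in; nothing more can be done
None
```

I turned the puck arrow to the nose (within about 1°) and handed the job in at about 16 s with the cover held level, tab to the nose, roughly 11–14 mm above the standoffs; the visible holes measured within about 2 mm, the rear right hole was out of view, and no verdict came back.

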